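# Make up the condiment set on its carrying tray

### The arm

A 7-joint arm with a two-finger parallel gripper is mounted at the origin on the work surface. World frame = base frame: x ahead of the robot, y to its left, z up, the work surface at z = 0. Lengths are in m, angles in rad, forces in N, time in s.
With the tool pointing down it reaches from about 0.4 to 0.875 m from the base axis. Payload 19.3 kg.
Tool frame: the origin (TCP) lies at the very end of the fingers, on their centre line; the grasp point (between the pads) lies 19 mm behind it; z points along the fingers, y is the line along which they close (so a half turn about z gives the same grasp; the last joint's range is limited). The gripper opens to 85 mm and grips with 20 to 120 N. Pads are 22 mm wide; open, the fingers measure 114 mm over their backs; the gripper's body (76 mm by 85 mm) begins 54 mm behind the grasp point. The pads swing forward as they close: fully open they stand 13 mm farther back than shut.
Start: joints at [-1.409, 0.521, -0.036, 1.599, 0.021, 1.021, -0.113], TCP at [0.144, 0.608, 0.231] pointing down, gripper open.
Joint ranges: [-2.91, 2.91], [-0.3, 2.13], [-1.5, 1.42], [0.17, 2.43], [-1.26, 4.41], [0.16, 1.93], [-2.52, 2.52]. Speed limits (rad/s): [1.89, 1.89, 2.39, 2.39, 3.01, 3.01, 3.01].

### API

Orientations are given as [roll, pitch, yaw] about the fixed x, y, z axes, in that order (R = Rz(yaw) Ry(pitch) Rx(roll)).
In Python, from workcell import bot gives the robot as it stands.
- The arm moves only by the shell command python3 -m crank 'ROWS' [FORCE]. ROWS is a JSON object of lists of equal length, an entry for each row: "travel": the shift along the world's x, y, z in cm, a list of three; "turn": the turn, a rotation vector about the world's x, y, z in degrees, a list of three; "gripper": the closure, from 0 (fully open) to 1 (shut). A call has exactly 5 rows; each row is the pose to reach, as a shift and turn from the pose commanded when the call began; what a row does not reach only later rows make up. A row lasts 1/10 s, in which the tool goes at most 50 mm and 8.59 degrees, less where a joint would pass 70% of its speed; a pose out of reach is approached as far as the arm can. A call with a gripper value outside its range is refused whole. The fingers move at their own pace and stop on an object; FORCE is the grip in N (left out, the last holds). Time passes only in rows, so rows that repeat a pose let the fingers close, or fill a call up. It gives the time, the measured TCP pose, the force, the opening and the grip force at its end, in the units of the state.
- bot.observe(): the state, without advancing time (a new reading comes with each control period).
- bot.grab_frame(name): name is "scene" or "top" or "wrist"; returns a dict with "pixels" (400x640x3 uint8, red, green, blue), "fx", "fy", "cx", "cy" (pixels), "extrinsics" (4x4, takes a point from world to camera coordinates). Camera axes: x right, y down, z forward; pixel columns grow to the right and rows downward; lengths in m; the calibration is good to about 2 mm. A picture is of the moment at which its call begins. There is no depth.
- bot.job_done(): hands the job in; it is judged then, once.
The state is a dict: "clock": time; "qpos": joint angles; "qd": joint speeds; "joint_efforts": joint torques, N m; "position": TCP position; "tool_rot": TCP orientation; "force": force on the tool from outside, world axes, zero at the start; "moment": the same for the moment, N m; "grip_width": finger opening in m; "finger_force": force on a finger pad.
Only numpy, scipy, OpenCV 4.12 (cv2) and the standard library are available. Lean on these libraries where they do the work, as an engineer would, in place of code of your own. Each camera call takes 0.05 s, during which the arm holds its last target. There are 200 camera calls.

### The job

Make up the pottery condiment set on the wooden carrying tray: stand the pepper shaker, the corked oil cruet and the jar upright inside the tray's three wooden rings, smallest foot in the smallest ring, middle in the middle, largest in the largest, and seat the jar's own small lid fully home in its mouth. The open bud vase and the big lid belong to other orders: leave them standing where they are.

Things in the scene. Friction and masses are not known exactly. Their poses are not given: they have to be found in the camera images.
- tray: Fixed wooden carrying tray, 330 (x) by 124 (y) mm. Origin: centre of its underside, z up. Floor at 10 mm height; side rails 24 mm high (inner faces at y = +-54 mm); slotted end boards at x = +-161 mm, 51 mm high. At the left (+y) of the table, its x axis within 0.2 rad of world x. Three rings are fixed on its centre line at x = -95, 0 and 95 mm, in any order.
- ring_small: The smallest of three pale wooden rings fixed on the tray: 48 mm inside, 60 mm outside diameter, 10 mm high. Origin: its centre at the level of the tray's floor on which the pot stands, z up. It takes the pepper shaker.
- ring_middle: The middle wooden ring: 60 mm inside, 72 mm outside diameter, 10 mm high. Origin: its centre at the level of the tray's floor, z up. It takes the oil cruet.
- ring_large: The largest wooden ring: 76 mm inside, 88 mm outside diameter, 10 mm high. Origin: its centre at the level of the tray's floor, z up. It takes the jar.
- shaker: Slim closed terracotta pepper shaker with five small holes in its domed top, 80 mm high, foot 32 mm in diameter, waist 29 mm at 26 to 34 mm high, straight upper part 34 mm in diameter from 46 to 70 mm high (grip there). About 0.09 kg. Origin: centre of its underside, z up. Stands upright on the table at the start.
- cruet: Slender terracotta oil bottle, corked, 120 mm high over the cork; foot 44 mm, belly 52 mm in diameter, shoulder sloping in from 48 to 72 mm high, straight neck 22 mm in diameter from 80 to 102 mm high (grip there), lip 28 mm in diameter at 106 to 110 mm, cork 18 mm wide. About 0.17 kg. Origin: centre of its underside, z up. Upright on the table at the start.
- jar: Straight-sided open terracotta jar, 60 mm outside diameter, 65 mm high, mouth 48 mm wide, wall 6 mm, rigid. About 0.18 kg. Origin: centre of its underside, z up. Stands upright and empty on the table at the start.
- lid: The jar's own terracotta lid, the smaller of two: flange 60 mm in diameter, 15 mm high; spigot below, 6 mm deep, tapering from 40 to 32 mm, drops into the jar; round knob 18 mm in diameter at 28 to 34 mm, top at 37 mm. About 0.05 kg. Origin: centre of the spigot's underside, z up; seated, it lies 59 mm above the jar's origin. Starts on the table, knob up.
- big_lid: Look-alike, not part of the set: the same lid but with a flange 86 mm in diameter, 37 mm high with the same knob. Origin: centre of its underside, z up. To be left.
- vase: Look-alike, not part of the set: squat terracotta bud vase with an open flared mouth (dark inside, no cork), 106 mm high, belly 70 mm, foot 50 mm in diameter. Origin: centre of its underside, z up. To be left.
Not all that is in view belongs to the job. What is shaped like the big_lid but blue or white is not meant.

How it is judged:
At the end, for the whole second after the job is handed in: Shaker in small, cruet in middle, jar in large ring: foot on the tray floor (4 mm), centred in its ring within 11 mm, upright; small lid seated in the jar (8 mm off centre at most, level); all at rest; vase and big lid upright, within 30 mm of their start (horizontal distance between shaker and ring_small below 0.011 m and z of shaker in the frame of ring_small between -0.004 and 0.004 m and angle between each of shaker, cruet, jar, lid's own z axis and vertical below 0.1 rad and linear speed of each of shaker, cruet, jar, lid below 0.02 m/s and horizontal distance between cruet and ring_middle below 0.011 m and z of cruet in the frame of ring_middle between -0.004 and 0.004 m and horizontal distance between jar and ring_large below 0.011 m and z of jar in the frame of ring_large between -0.004 and 0.004 m and horizontal distance between lid and jar below 0.008 m and z of lid in the frame of jar between 0.055 and 0.0625 m and distance of each of vase, big_lid from where it was at the start of the episode below 0.03 m and angle between each of vase, big_lid's own z axis and vertical below 0.15 rad); the robot touches nothing.
It fails at once if the bud vase is carried off or knocked over (distance of vase from where it was at the start of the episode above 0.04 m or angle between vase's own z axis and vertical above 0.5 rad).
It fails at once if the big lid is carried off or tipped (distance of big_lid from where it was at the start of the episode above 0.04 m or angle between big_lid's own z axis and vertical above 0.5 rad).
It also fails if it takes over 128 s, if anything falls off the work surface, if the arm or the gripper's body presses on something with over 40 N, if the wrist force passes 120 N, or if a joint passes its speed limit or range.

## Working session

There is one attempt and no reset: what is moved stays moved. The work goes in short steps, Python scripts to look and compute and a shell command to move; the robot and the scene stay as the last step left them, time stands still between calls to the robot, and variables do not carry over. Pictures are saved under pics/ and viewed, at most 14 in all, crops included, and the job is handed in when it is done.

```bash
mkdir -p pics; ls; python3 - <<'E'
from workcell import bot
import cv2, numpy as np, pickle
s=bot.observe(); print({k:np.round(v,3).tolist() for k,v in s.items()})
for n in ["top","scene"]:
    f=bot.grab_frame(n); pickle.dump(f,open(f"pics/{n}.pkl","wb"))
    cv2.imwrite(f"pics/{n}0.png",f["pixels"][:,:,::-1]); print(n,f["fx"],f["cx"],f["cy"],np.round(f["extrinsics"],3).tolist())
E
```

```text
pics
{'clock': 0.0, 'qpos': [-1.409, 0.522, -0.036, 1.6, 0.021, 1.021, -0.113], 'qd': [-0.002, -0.0, 0.0, -0.001, 0.001, -0.001, 0.001], 'joint_efforts': [0.001, -92.712, 1.981, -36.994, 0.018, 0.008, -0.0], 'position': [0.144, 0.608, 0.231], 'tool_rot': [-3.14, 0.0, 2.91], 'force': [-0.296, 0.072, -1.171], 'moment': [0.005, 0.007, -0.02], 'finger_force': 0.0, 'grip_width': 0.085}
top 366.8844983462193 316.6607527344085 194.25617928941395 [[0.016, -1.0, 0.006, -0.03], [-0.999, -0.017, -0.04, 0.473], [0.04, -0.005, -0.999, 1.002], [0.0, 0.0, 0.0, 1.0]]
scene 494.88270374346104 319.48716150100654 202.59328477696283 [[-0.616, 0.788, 0.014, 0.33], [0.427, 0.348, -0.834, -0.156], [-0.662, -0.508, -0.551, 1.369], [0.0, 0.0, 0.0, 1.0]]
```

View pics/top0.png

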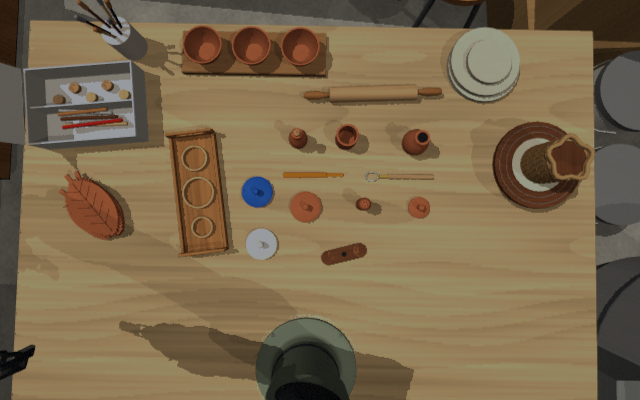

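View pics/scene0.png

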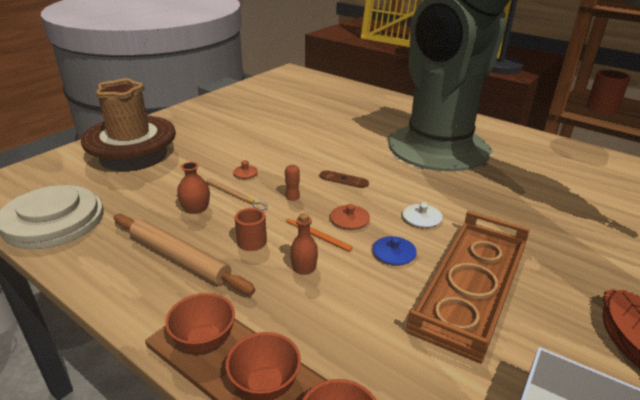

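```bash
python3 - <<'E'
import cv2,pickle,numpy as np
f=pickle.load(open("pics/top.pkl","rb"))["pixels"][:,:,::-1]
c=cv2.resize(f[118:238,170:290],None,fx=3.2,fy=3.2,interpolation=cv2.INTER_CUBIC)
a=cv2.resize(f[118:238,280:440],None,fx=5,fy=5,interpolation=cv2.INTER_CUBIC)
for u in range(280,440,10): cv2.putText(a,str(u),((u-280)*5,8),0,.3,(0,0,0),1);a[::4,(u-280)*5]=255
for v in range(120,238,10): cv2.putText(a,str(v),(0,(v-118)*5),0,.3,(0,0,0),1);a[(v-118)*5,::4]=255
cv2.imwrite("pics/topz.png",a)
b=f[120:250,165:235]; b=cv2.resize(b,None,fx=4.5,fy=4.5,interpolation=cv2.INTER_CUBIC)
for u in range(165,235,10): cv2.putText(b,str(u),(int((u-165)*4.5),8),0,.3,(255,255,255),1);b[::4,int((u-165)*4.5)]=255
for v in range(120,250,10): cv2.putText(b,str(v),(0,int((v-120)*4.5)),0,.3,(255,255,255),1);b[int((v-120)*4.5),::4]=255
cv2.imwrite("pics/tray.png",b)
E
```

```text
(no output)
```

View pics/topz.png

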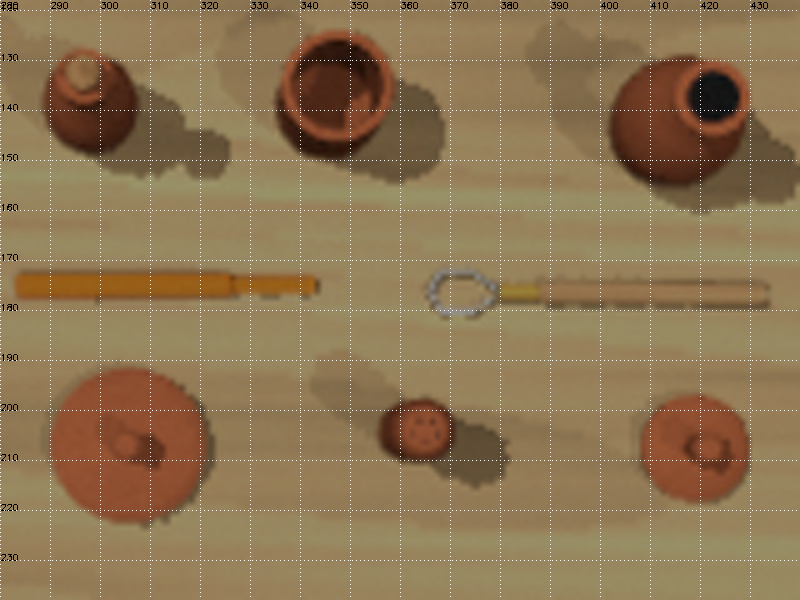

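View pics/tray.png

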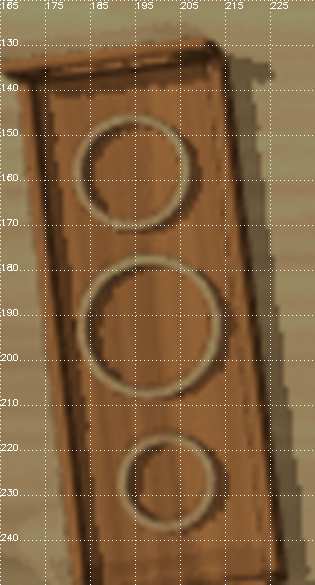

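Top view: cruet lip (296,133), jar rim (347.6,135.4), shaker top (365,204.4), small lid (419,207.8), big lid (306,207), vase (416,141). Rings: middle (194.5,158.3), large (198.2,192.6), small (202.3,227).

```bash
cat >h.py <<'E'
import numpy as np, cv2, pickle
def ray(f,u,v,z):
    E=np.array(f["extrinsics"]);R,t=E[:3,:3],E[:3,3];c=-R.T@t
    d=R.T@np.array([(u-f["cx"])/f["fx"],(v-f["cy"])/f["fy"],1]); return c+d*(z-c[2])/d[2]
def proj(f,p):
    E=np.array(f["extrinsics"]);q=E[:3,:3]@np.array(p)+E[:3,3]
    return q[0]/q[2]*f["fx"]+f["cx"],q[1]/q[2]*f["fy"]+f["cy"]
E
python3 - <<'E'
from h import *
f=pickle.load(open("pics/top.pkl","rb"));s=pickle.load(open("pics/scene.pkl","rb"))
P={"cruet":(296.1,133.2,.108),"jar":(347.6,135.4,.065),"lid":(419,207.8,.015),"lidknob":(422,207.4,.033),"shaker":(365,204.4,.079),"vase":(422.6,137.2,.106),"big":(306,207.2,.015),
"rm":(194.5,158.3,.02),"rl":(198.2,192.6,.02),"rs":(202.3,227,.02)}
im=cv2.resize(s["pixels"][150:350,160:540,::-1],None,fx=2.1,fy=2.1,interpolation=cv2.INTER_CUBIC)
W={}
for k,(u,v,z) in P.items():
    p=W[k]=ray(f,u,v,z);q=proj(s,p);print(k,np.round(p,4),np.round(q,1),"r",np.hypot(*p[:2]).round(3))
    cv2.drawMarker(im,(int((q[0]-160)*2.1),int((q[1]-150)*2.1)),(0,255,0),0,9,1)
d=W["rm"]-W["rs"];print("yaw",np.arctan2(d[1],d[0]),np.linalg.norm(d),(W["rm"]+W["rs"])/2,W["rl"])
cv2.imwrite("pics/chk.png",im)
E
```

```text
cruet [0.6219 0.0322 0.108 ] [304.7 220. ] r 0.623
jar [ 0.6273 -0.1007  0.065 ] [250.5 214.3] r 0.635
lid [ 0.441  -0.3035  0.015 ] [246.3 167.9] r 0.535
lidknob [ 0.442  -0.3065  0.033 ] [244.6 161.3] r 0.538
shaker [ 0.4469 -0.1464  0.079 ] [292.7 165.9] r 0.47
vase [ 0.6177 -0.2857  0.106 ] [189.7 164.8] r 0.681
big [0.4375 0.0063 0.015 ] [349.8 212.2] r 0.438
rm [0.5661 0.3133 0.02  ] [456.7 309.8] r 0.647
rl [0.4724 0.3005 0.02  ] [472.5 276.9] r 0.56
rs [0.3792 0.2866 0.02  ] [485.5 248.6] r 0.475
yaw 0.14188925863895174 0.1887972248901331 [0.47261689 0.29996636 0.02      ] [0.47239871 0.30046474 0.02      ]
```

View pics/chk.png

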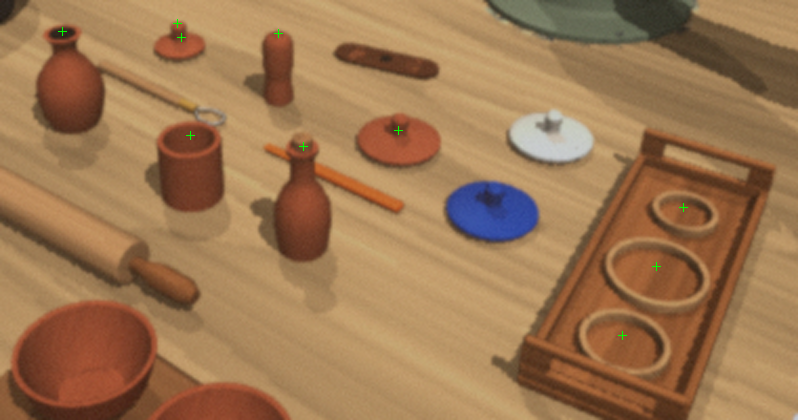

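The ring spacing measures 189 mm against 190 nominal, and the top-view points re-project onto the right features in the scene view. Moving to the jar first.

```bash
python3 -m crank '{"travel":[[2.7,-4,0],[5.4,-8,0],[8.1,-12,0],[10.8,-16,0],[13.5,-20,0]],"turn":[[0,0,5],[0,0,10],[0,0,15],[0,0,20],[0,0,21.4]],"gripper":[0,0,0,0,0]}' 60
python3 -m crank '{"travel":[[2.7,-4,0],[5.4,-8,0],[8.1,-12,0],[10.8,-16,0],[13.5,-20,0]],"turn":[[0,0,0],[0,0,0],[0,0,0],[0,0,0],[0,0,0]],"gripper":[0,0,0,0,0]}'
python3 -c "
from workcell import bot
print(bot.observe())"
```

```text
clock: 0.6
position: [0.2793, 0.4064, 0.2312]
tool_rot: [-3.141, -0.0, -2.996]
force: [1.2, 0.5, 0.1]
grip_width: 0.0853
finger_force: 0.0
clock: 1.1
position: [0.4143, 0.2064, 0.2313]
tool_rot: [-3.142, 0.0, -3.0]
force: [1.1, 0.8, 0.2]
grip_width: 0.0856
finger_force: 0.0
{'clock': 1.1, 'qpos': array([-0.61217533,  0.26431767,  0.02625374,  2.01175647, -0.00898831,
        0.86559892,  1.13161132]), 'qd': array([ 0.83329143,  0.0687719 ,  0.26222409, -0.08898342, -0.09071618,
        0.01772215,  1.14095145]), 'joint_efforts': array([-10.44326127, -65.49648285,   0.28771855, -30.02481937,
         0.33219863,   0.220296  ,  -3.84484291]), 'position': array([0.41427079, 0.20641649, 0.23133003]), 'tool_rot': array([-3.14159171e+00,  2.97496093e-05, -2.99977069e+00]), 'force': array([1.12325568, 0.77442341, 0.19113   ]), 'moment': array([ 0.02146259, -0.0458086 ,  0.01887176]), 'finger_force': 0.0, 'grip_width': 0.08562256933960347}
```

```bash
python3 -m crank '{"travel":[[2.7,-3.9,0],[5.4,-7.8,0],[8.1,-11.7,0],[10.8,-15.6,0],[13.5,-19.5,0]],"turn":[[0,0,0],[0,0,0],[0,0,0],[0,0,0],[0,0,0]],"gripper":[0,0,0,0,0]}'
python3 -m crank '{"travel":[[2.6,-3.7,0],[5.2,-7.5,0],[7.8,-11.2,0],[7.8,-11.2,-4],[7.8,-11.2,-8]],"turn":[[0,0,0],[0,0,0],[0,0,0],[0,0,0],[0,0,0]],"gripper":[0,0,0,0,0]}'
python3 - <<'E'
from workcell import bot
from h import *
f=bot.grab_frame("wrist");cv2.imwrite("pics/w1.png",f["pixels"][:,:,::-1])
print(proj(f,[.6273,-.1007,.065]), proj(f,[.6273,-.1007,.0]), bot.observe()["position"])
E
```

```text
clock: 1.6
position: [0.5493, 0.0115, 0.2312]
tool_rot: [3.142, -0.0, -3.0]
force: [0.9, 0.5, -0.3]
grip_width: 0.0852
finger_force: 0.0
clock: 2.1
position: [0.6272, -0.1003, 0.1503]
tool_rot: [-3.141, 0.001, -3.002]
force: [1.2, 0.7, -1.0]
grip_width: 0.0856
finger_force: 0.0
(np.float64(322.9105878057536), np.float64(206.41555313873855)) (np.float64(323.28084980557713), np.float64(183.6494640791196)) [ 0.62362294 -0.09879685  0.14341515]
```

View pics/w1.png

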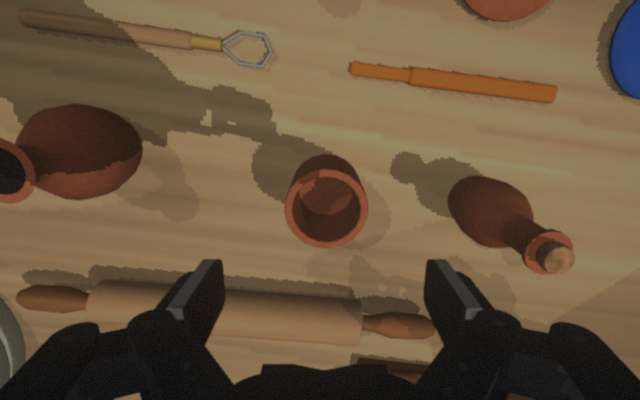

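Wrist view: jar rim centre at (326,207), predicted (323,206), so it agrees to about 2 mm. Descend and grip.

```bash
python3 -m crank '{"travel":[[0,0,-4],[0,0,-8],[0,0,-11],[0,0,-12.5],[0,0,-12.5]],"turn":[[0,0,0],[0,0,0],[0,0,0],[0,0,0],[0,0,0]],"gripper":[0,0,0,0,0]}'
python3 -m crank '{"travel":[[0,0,0],[0,0,0],[0,0,0],[0,0,0],[0,0,0]],"turn":[[0,0,0],[0,0,0],[0,0,0],[0,0,0],[0,0,0]],"gripper":[0.5,1,1,1,1]}' 50
```

```text
clock: 2.65
position: [0.6258, -0.0985, 0.0252]
tool_rot: [3.141, -0.003, -3.0]
force: [0.5, -0.5, 0.1]
grip_width: 0.0855
finger_force: 0.0
clock: 3.15
position: [0.6277, -0.0989, 0.0285]
tool_rot: [-3.141, 0.003, -3.0]
force: [-2.5, 0.3, 8.9]
grip_width: 0.0585
finger_force: 52.8
```

```bash
python3 -m crank '{"travel":[[0,0,3],[0,0,7],[0,0,11],[0,0,15],[0,0,18]],"turn":[[0,0,0],[0,0,0],[0,0,0],[0,0,0],[0,0,0]],"gripper":[1,1,1,1,1]}'
python3 -m crank '{"travel":[[-1.5,4,0],[-3,8,0],[-4.6,12,0],[-6.2,16,0],[-7.7,20,0]],"turn":[[0,0,0],[0,0,0],[0,0,0],[0,0,0],[0,0,0]],"gripper":[1,1,1,1,1]}'
python3 -m crank '{"travel":[[-1.5,4,0],[-3,8,0],[-4.6,12,0],[-6.2,16,0],[-7.7,19.9,0]],"turn":[[0,0,0],[0,0,0],[0,0,0],[0,0,0],[0,0,0]],"gripper":[1,1,1,1,1]}'
python3 -m crank '{"travel":[[0,0,-4],[0,0,-8],[0,0,-11],[0,0,-12],[0,0,-12]],"turn":[[0,0,0],[0,0,0],[0,0,0],[0,0,0],[0,0,0]],"gripper":[1,1,1,1,1]}'
python3 - <<'E'
from workcell import bot
from h import *
f=bot.grab_frame("wrist")
for k,p in dict(rl=[.4725,.3003,.02],rs=[.379,.2867,.02],rm=[.566,.3135,.02]).items(): print(k,np.round(proj(f,p)))
a=f["pixels"][:,:,::-1].copy()
for p in [[.4725,.3003,.02],[.379,.2867,.02],[.566,.3135,.02]]: cv2.drawMarker(a,tuple(int(x) for x in proj(f,p)),(0,255,0),0,9,1)
cv2.imwrite("pics/w2.png",a)
E
```

```text
clock: 3.65
position: [0.6271, -0.0989, 0.2105]
tool_rot: [-3.141, 0.004, -3.0]
force: [0.9, 0.5, -1.5]
grip_width: 0.0584
finger_force: 54.9
clock: 4.15
position: [0.5489, 0.1027, 0.2078]
tool_rot: [3.141, 0.002, -3.0]
force: [0.8, 0.3, -2.4]
grip_width: 0.0582
finger_force: 54.8
clock: 4.65
position: [0.4718, 0.302, 0.2078]
tool_rot: [3.141, 0.002, -3.0]
force: [1.1, -0.2, -2.8]
grip_width: 0.0581
finger_force: 54.8
clock: 5.15
position: [0.4725, 0.3001, 0.0864]
tool_rot: [-3.141, -0.001, -3.0]
force: [-0.0, 0.9, -1.3]
grip_width: 0.0582
finger_force: 54.8
rl [324. 216.]
rs [323.  59.]
rm [324. 338.]
```

View pics/w2.png

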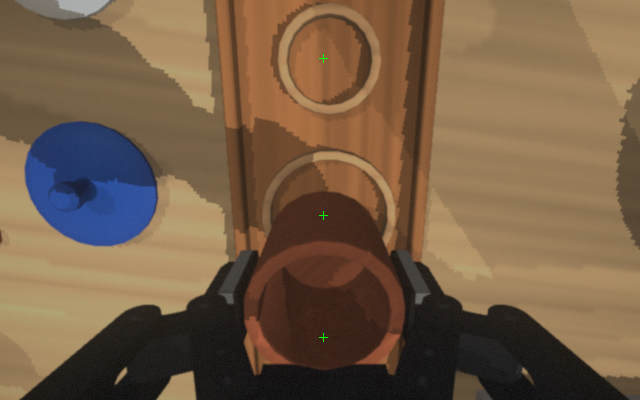

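Wrist view: small ring at (330,59) versus predicted (323,59), large ring u≈330 versus jar centre 325. That is about 2–3 mm towards +y, so I correct half of it and lower.

```bash
python3 -m crank '{"travel":[[0,0.2,-1.5],[0,0.2,-3],[0,0.2,-4.2],[0,0.2,-4.7],[0,0.2,-4.9]],"turn":[[0,0,0],[0,0,0],[0,0,0],[0,0,0],[0,0,0]],"gripper":[1,1,1,1,1]}'
python3 -m crank '{"travel":[[0,0,0],[0,0,0],[0,0,0],[0,0,0],[0,0,0]],"turn":[[0,0,0],[0,0,0],[0,0,0],[0,0,0],[0,0,0]],"gripper":[1,0.6,0.2,0,0]}'
```

```text
clock: 5.7
position: [0.4722, 0.302, 0.038]
tool_rot: [-3.141, -0.001, -3.0]
force: [-19.7, -10.6, 65.6]
grip_width: 0.0584
finger_force: 60.2
clock: 6.2
position: [0.4727, 0.3023, 0.0372]
tool_rot: [-3.142, 0.0, -3.0]
force: [0.4, -0.2, -0.2]
grip_width: 0.0852
finger_force: 0.0
```

```bash
python3 -m crank '{"travel":[[0,0,4],[0,0,8],[0,0,12],[0,0,16],[-0.3,-4,16]],"turn":[[0,0,0],[0,0,0],[0,0,0],[0,0,0],[0,0,0]],"gripper":[0,0,0,0,0]}'
python3 -m crank '{"travel":[[-0.2,-4.8,0],[-0.4,-9.6,0],[-0.6,-14.4,0],[-0.8,-19.2,0],[-1,-24,0]],"turn":[[0,0,0],[0,0,0],[0,0,0],[0,0,0],[0,0,0]],"gripper":[0,0,0,0,0]}'
python3 -m crank '{"travel":[[-0.2,-4.8,0],[-0.4,-9.6,0],[-0.6,-14.4,0],[-0.8,-19.2,0],[-1,-24,0]],"turn":[[0,0,0],[0,0,0],[0,0,0],[0,0,0],[0,0,0]],"gripper":[0,0,0,0,0]}'
python3 -m crank '{"travel":[[-0.4,-4.5,0],[-0.8,-8.6,0],[-0.8,-8.6,-4],[-0.8,-8.6,-8],[-0.8,-8.6,-8]],"turn":[[0,0,0],[0,0,0],[0,0,0],[0,0,0],[0,0,0]],"gripper":[0,0.3,0.3,0.3,0.3]}'
python3 - <<'E'
from workcell import bot
from h import *
f=bot.grab_frame("wrist")
a=f["pixels"][:,:,::-1].copy();print(bot.observe()["position"])
for p in [[.441,-.3035,.015],[.442,-.3065,.033]]: print(proj(f,p)); cv2.drawMarker(a,tuple(int(x) for x in proj(f,p)),(0,255,0),0,9,1)
p=bot.observe()["position"]; print("axis",proj(f,[p[0],p[1],.033]))
f=bot.grab_frame("top")
b=cv2.resize(f["pixels"][140:250,160:240,::-1],None,fx=3.5,fy=3.5,interpolation=cv2.INTER_CUBIC)
a=np.hstack([cv2.resize(a,None,fx=.75,fy=.75,interpolation=3),np.zeros((300,280,3),np.uint8)]);a=cv2.copyMakeBorder(a,0,85,0,0,0);a[:385,480:]=b[:385,:280]
cv2.imwrite("pics/w3.png",a)
E
```

```text
clock: 6.7
position: [0.4712, 0.2671, 0.2017]
tool_rot: [3.136, 0.007, -2.995]
force: [1.3, -0.6, -1.6]
grip_width: 0.0853
finger_force: 0.0
clock: 7.2
position: [0.4592, 0.0204, 0.1974]
tool_rot: [-3.142, 0.0, -3.0]
force: [2.5, -0.1, 0.5]
grip_width: 0.0854
finger_force: 0.0
clock: 7.7
position: [0.4492, -0.2197, 0.1974]
tool_rot: [-3.141, 0.0, -3.0]
force: [1.3, 0.5, -0.1]
grip_width: 0.0854
finger_force: 0.0
clock: 8.2
position: [0.4394, -0.3026, 0.1135]
tool_rot: [3.138, -0.006, -3.0]
force: [-0.2, 0.3, 0.7]
grip_width: 0.0598
finger_force: 0.0
[ 0.44052524 -0.3032475   0.11611261]
(np.float64(321.5114403731966), np.float64(203.59284559374566))
(np.float64(316.89641716852145), np.float64(212.07310576447304))
axis (np.float64(321.8552225094847), np.float64(210.690899176575))
```

View pics/w3.png

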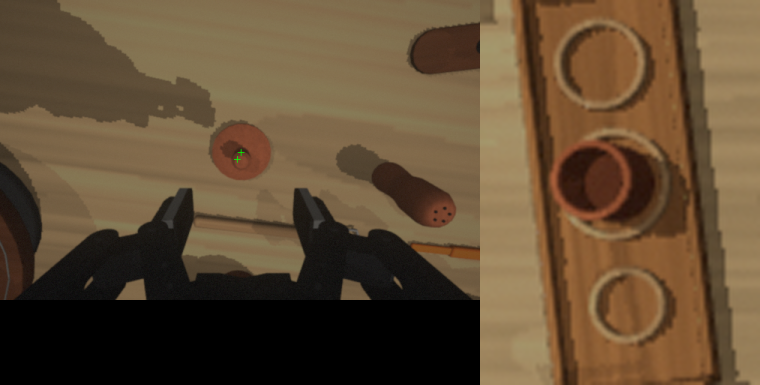

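Lid knob sits at (321,213) in the wrist view, right on the tool axis, and the jar stands inside the large ring. Descend on the knob.

```bash
python3 -m crank '{"travel":[[0.1,0,-4],[0.1,0,-8],[0.1,0,-9.4],[0.1,0,-9.8],[0.1,0,-9.8]],"turn":[[0,0,0],[0,0,0],[0,0,0],[0,0,0],[0,0,0]],"gripper":[0.3,0.3,0.3,0.3,0.3]}'
python3 -m crank '{"travel":[[0,0,0],[0,0,0],[0,0,0],[0,0,0],[0,0,0]],"turn":[[0,0,0],[0,0,0],[0,0,0],[0,0,0],[0,0,0]],"gripper":[0.6,1,1,1,1]}' 30
python3 -m crank '{"travel":[[0,0,0],[0,0,0],[0,0,3],[0,0,6],[0,0,9.8]],"turn":[[0,0,0],[0,0,0],[0,0,0],[0,0,0],[0,0,0]],"gripper":[1,1,1,1,1]}' 30
python3 - <<'E'
from workcell import bot
from h import *
f=bot.grab_frame("wrist");cv2.imwrite("pics/w4.png",cv2.resize(f["pixels"][100:400,100:540,::-1],None,fx=.9,fy=.9))
f=pickle.load(open("pics/top.pkl","rb"));print("jar",ray(f,192.3,191.7,.075))
f=bot.grab_frame("top");hsv=cv2.cvtColor(f["pixels"],cv2.COLOR_RGB2HSV);print(hsv[191,184],hsv[170,188],hsv[191,192])
p=f["pixels"][180:205,175:220];pickle.dump(f,open("pics/top2.pkl","wb"))
E
```

```text
clock: 8.8
position: [0.4433, -0.3042, 0.0208]
tool_rot: [-3.141, 0.001, -3.0]
force: [-1.1, -1.1, -0.1]
grip_width: 0.0598
finger_force: 0.0
clock: 9.3
position: [0.4431, -0.3038, 0.0202]
tool_rot: [-3.141, 0.001, -3.0]
force: [-0.1, 2.2, 11.0]
grip_width: 0.0158
finger_force: 29.0
clock: 9.8
position: [0.442, -0.3034, 0.1181]
tool_rot: [3.141, -0.001, -3.0]
force: [1.4, -0.3, 0.3]
grip_width: 0.0156
finger_force: 29.6
jar [0.47229587 0.29822255 0.075     ]
[  7 172  46] [ 14 157 127] [ 10 177  82]
```

View pics/w4.png

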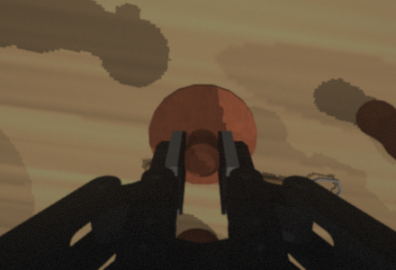

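```bash
python3 - <<'E'
from h import *
f=pickle.load(open("pics/top2.pkl","rb"));I=f["pixels"].astype(int)
# outer rim (reddish: low G/R) contour in ring area; left/top/bottom edges of jar are rim edges
g=(I[...,1]/(I[...,0]+1))[178:206,178:212]
print(np.round(g[13]*100).astype(int),np.round(g[6]*100).astype(int)); print(I[191,178:212,0])
print(np.round((g*100)[:,14]).astype(int)); print(I[178:206,192,0])
E
```

```text
[59 64 56 55 48 50 47 52 52 48 46 48 50 52 53 51 53 52 51 49 49 51 52 55
 54 48 53 51 46 53 51 49 62 62] [60 62 64 64 62 56 55 53 44 47 48 54 49 49 51 49 51 49 50 51 53 54 54 48
 49 50 49 46 58 62 64 70 76 76]
[ 58  91 153 155  80  47  46  47  47  45  45  43  81  85  82  83  84  83
  82  83  83  84  93 137 122  62  44  46  45  46  46  46  79  79]
[80 74 56 55 50 52 51 49 49 51 51 51 52 53 51 52 52 54 54 54 52 47 52 56
 56 63 67 80]
[160 155 142 130  63  45  44  50  68  85  87  87  85  82  84  85  84  83
  83  81  68  48  97 155 138 118 124 124]
```

Jar rim centre from the image profile is about (191.2,191.1), or (0.4735, 0.301), consistent with the release position. Carry the lid there.

```bash
python3 -m crank '{"travel":[[0,0,4],[0,0,8],[0.2,4.5,8],[0.4,9,8],[0.6,13.5,8]],"turn":[[0,0,0],[0,0,0],[0,0,0],[0,0,0],[0,0,0]],"gripper":[1,1,1,1,1]}'
python3 -m crank '{"travel":[[0.3,4.8,0],[0.6,9.6,0],[0.9,14.4,0],[1.2,19.2,0],[1.4,24,0]],"turn":[[0,0,0],[0,0,0],[0,0,0],[0,0,0],[0,0,0]],"gripper":[1,1,1,1,1]}'
python3 -m crank '{"travel":[[0.3,4.8,0],[0.6,9.6,0],[0.9,14.4,0],[1.1,19.2,0],[1.2,23,0]],"turn":[[0,0,0],[0,0,0],[0,0,0],[0,0,0],[0,0,0]],"gripper":[1,1,1,1,1]}'
python3 -m crank '{"travel":[[0,0,-3],[0,0,-6],[0,0,-8],[0,0,-8.5],[0,0,-8.5]],"turn":[[0,0,0],[0,0,0],[0,0,0],[0,0,0],[0,0,0]],"gripper":[1,1,1,1,1]}'
python3 - <<'E'
from workcell import bot
from h import *
f=bot.grab_frame("wrist");cv2.imwrite("pics/w5.png",f["pixels"][100:400,100:540,::-1])
E
```

```text
clock: 10.4
position: [0.4483, -0.1673, 0.1975]
tool_rot: [-3.142, 0.001, -3.001]
force: [1.3, 0.4, -0.2]
grip_width: 0.0161
finger_force: 29.6
clock: 10.9
position: [0.4623, 0.0732, 0.1975]
tool_rot: [3.142, 0.0, -3.0]
force: [1.5, -1.1, 0.5]
grip_width: 0.016
finger_force: 29.6
clock: 11.4
position: [0.474, 0.3042, 0.1972]
tool_rot: [3.141, 0.0, -2.998]
force: [-0.1, -0.8, -0.5]
grip_width: 0.0163
finger_force: 29.6
clock: 11.9
position: [0.4744, 0.3011, 0.1121]
tool_rot: [-3.141, -0.001, -3.0]
force: [-0.2, -0.0, 0.2]
grip_width: 0.0163
finger_force: 29.6
```

View pics/w5.png

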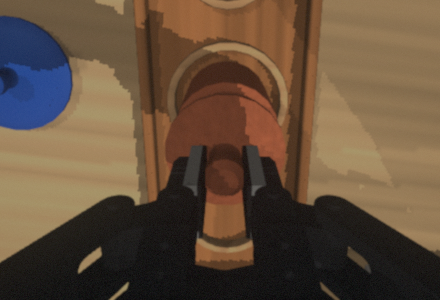

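Lid centred over the jar laterally (lid u≈226, ring u≈229 in the crop). Lower it.

```bash
python3 -m crank '{"travel":[[0,0,-0.6],[0,0,-1.2],[0,0,-1.6],[0,0,-2],[0,0,-2.2]],"turn":[[0,0,0],[0,0,0],[0,0,0],[0,0,0],[0,0,0]],"gripper":[1,1,1,1,1]}'
python3 -m crank '{"travel":[[0,0,-0.1],[0,0,-0.2],[0,0,-0.2],[0,0,-0.2],[0,0,-0.2]],"turn":[[0,0,0],[0,0,0],[0,0,0],[0,0,0],[0,0,0]],"gripper":[1,1,1,1,1]}'
```

```text
clock: 12.45
position: [0.4745, 0.3012, 0.0899]
tool_rot: [-3.141, -0.0, -3.0]
force: [0.0, -0.5, -1.5]
grip_width: 0.0162
finger_force: 29.6
clock: 12.95
position: [0.4748, 0.3016, 0.0891]
tool_rot: [3.141, 0.001, -3.0]
force: [-4.7, -2.3, 14.7]
grip_width: 0.0158
finger_force: 30.7
```

Contact came at exactly the seating height. Release and go to the shaker.

```bash
python3 -m crank '{"travel":[[0,0,0],[0,0,0],[0,0,0.0],[0,0,3],[0,0,7]],"turn":[[0,0,0],[0,0,0],[0,0,0],[0,0,0],[0,0,0]],"gripper":[0.7,0.4,0.3,0.3,0.3]}'
python3 -m crank '{"travel":[[0,0,4],[-0.3,-4.8,4],[-0.6,-9.6,4],[-0.9,-14.4,4],[-1.2,-19.2,4]],"turn":[[0,0,0],[0,0,0],[0,0,0],[0,0,0],[0,0,0]],"gripper":[0.3,0.3,0.3,0.3,0.3]}'
python3 -m crank '{"travel":[[-0.3,-4.8,0],[-0.6,-9.6,0],[-0.9,-14.4,0],[-1.2,-19.2,0],[-1.5,-24,0]],"turn":[[0,0,0],[0,0,0],[0,0,0],[0,0,0],[0,0,0]],"gripper":[0.3,0.3,0.3,0.3,0.3]}'
python3 -m crank '{"travel":[[0,-1.6,0],[0,-1.6,-2],[0,-1.6,-4],[0,-1.6,-5],[0,-1.6,-5]],"turn":[[0,0,0],[0,0,0],[0,0,0],[0,0,0],[0,0,0]],"gripper":[0.3,0.3,0.3,0.3,0.3]}'
python3 - <<'E'
from workcell import bot
from h import *
f=bot.grab_frame("wrist");a=f["pixels"][:,:,::-1].copy()
for z in (.079,0): print(proj(f,[.447,-.1464,z]))
p=bot.observe()["position"];print(p,"axis",proj(f,[p[0],p[1],.079]))
f=bot.grab_frame("scene")
b=cv2.resize(f["pixels"][210:350,400:540,::-1],None,fx=2.3,fy=2.3,interpolation=cv2.INTER_CUBIC)
a=cv2.resize(a[100:400,100:540],(440,322)); cv2.imwrite("pics/w6.png",np.hstack([a,b]))
E
```

```text
clock: 13.45
position: [0.4737, 0.3006, 0.1576]
tool_rot: [-3.14, -0.003, -3.0]
force: [-0.2, 0.4, 0.6]
grip_width: 0.06
finger_force: 0.0
clock: 13.95
position: [0.4622, 0.1075, 0.1984]
tool_rot: [3.142, 0.0, -3.0]
force: [1.9, -0.2, 0.5]
grip_width: 0.0597
finger_force: 0.0
clock: 14.45
position: [0.4472, -0.1326, 0.1985]
tool_rot: [-3.142, 0.0, -3.0]
force: [1.7, 0.1, 0.2]
grip_width: 0.0598
finger_force: 0.0
clock: 14.95
position: [0.447, -0.1465, 0.1474]
tool_rot: [3.141, -0.002, -3.0]
force: [-0.1, 1.2, 0.7]
grip_width: 0.0597
finger_force: 0.0
(np.float64(323.6222956506279), np.float64(214.61964932110416))
(np.float64(323.79248205466143), np.float64(184.91817907991467))
[ 0.44745445 -0.14667658  0.14823269] axis (np.float64(323.10685565863486), np.float64(215.21205815322355))
```

View pics/w6.png

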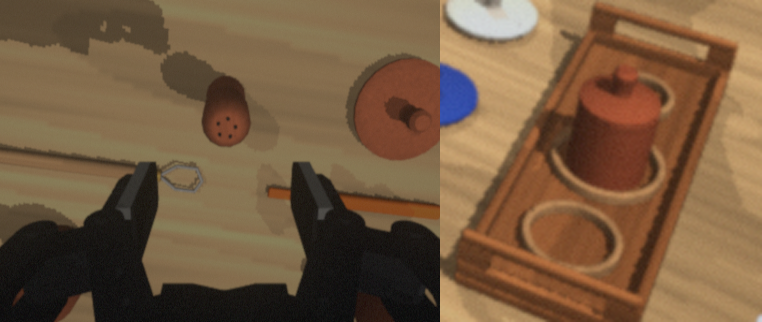

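Lid is seated level in the jar (right panel), and the shaker top is at (327,219) near the predicted (324,215). Grip the shaker.

```bash
python3 -m crank '{"travel":[[0,0,-4],[0,0,-8],[0,0,-10.5],[0,0,-11.2],[0,0,-11.2]],"turn":[[0,0,0],[0,0,0],[0,0,0],[0,0,0],[0,0,0]],"gripper":[0.3,0.3,0.3,0.3,0.3]}'
python3 -m crank '{"travel":[[0,0,0],[0,0,0],[0,0,0],[0,0,0],[0,0,0]],"turn":[[0,0,0],[0,0,0],[0,0,0],[0,0,0],[0,0,0]],"gripper":[0.6,1,1,1,1]}' 35
python3 -m crank '{"travel":[[0,0,2],[0,0,6],[0,0,10],[0,0,14],[0,0,16]],"turn":[[0,0,0],[0,0,0],[0,0,0],[0,0,0],[0,0,0]],"gripper":[1,1,1,1,1]}'
python3 -m crank '{"travel":[[-0.7,4.4,0],[-1.4,8.8,0],[-2.1,13.2,0],[-2.8,17.6,0],[-3.5,22,0]],"turn":[[0,0,0],[0,0,0],[0,0,0],[0,0,0],[0,0,0]],"gripper":[1,1,1,1,1]}'
python3 -m crank '{"travel":[[-0.7,4.4,0],[-1.4,8.8,0],[-2.1,13.2,0],[-2.8,17.6,0],[-3.3,21.5,0]],"turn":[[0,0,0],[0,0,0],[0,0,0],[0,0,0],[0,0,0]],"gripper":[1,1,1,1,1]}'
```

```text
clock: 15.55
position: [0.4477, -0.1468, 0.0365]
tool_rot: [3.141, -0.0, -3.0]
force: [1.0, -0.2, 0.4]
grip_width: 0.0598
finger_force: 0.0
clock: 16.05
position: [0.4486, -0.1468, 0.0377]
tool_rot: [-3.141, 0.002, -3.0]
force: [-0.2, 0.5, 10.2]
grip_width: 0.0328
finger_force: 33.9
clock: 16.55
position: [0.4484, -0.147, 0.2003]
tool_rot: [-3.14, 0.005, -3.0]
force: [0.4, -0.6, -1.5]
grip_width: 0.0336
finger_force: 35.4
clock: 17.05
position: [0.4122, 0.0749, 0.1974]
tool_rot: [3.141, 0.002, -3.0]
force: [1.3, 1.1, -0.7]
grip_width: 0.0329
finger_force: 35.4
clock: 17.55
position: [0.3788, 0.2905, 0.1974]
tool_rot: [3.141, 0.001, -2.999]
force: [1.4, -0.9, -0.8]
grip_width: 0.033
finger_force: 35.4
```

```bash
python3 -m crank '{"travel":[[0,0,-4],[0,0,-8],[0,0,-12],[0,0,-13],[0,0,-13]],"turn":[[0,0,0],[0,0,0],[0,0,0],[0,0,0],[0,0,0]],"gripper":[1,1,1,1,1]}'
python3 -m crank '{"travel":[[0,0,-0.7],[0,0,-1.3],[0,0,-1.7],[0,0,-1.9],[0,0,-1.9]],"turn":[[0,0,0],[0,0,0],[0,0,0],[0,0,0],[0,0,0]],"gripper":[1,1,1,1,1]}'
```

```text
clock: 18.05
position: [0.3794, 0.2879, 0.0663]
tool_rot: [-3.14, -0.001, -3.0]
force: [0.0, 0.3, 0.4]
grip_width: 0.0328
finger_force: 35.4
clock: 18.55
position: [0.3799, 0.2887, 0.0477]
tool_rot: [3.141, 0.001, -3.0]
force: [-1.3, 0.8, 2.7]
grip_width: 0.0329
finger_force: 34.7
```

```bash
python3 -m crank '{"travel":[[0,0,0],[0,0,0],[0,0,2],[0,0,7],[0,0,12]],"turn":[[0,0,0],[0,0,0],[0,0,0],[0,0,0],[0,0,0]],"gripper":[0.6,0.3,0.3,0.3,0.3]}'
python3 -m crank '{"travel":[[0,0,4],[3.2,-3.4,6],[6.4,-6.8,6],[9.6,-10.2,6],[12.8,-13.6,6]],"turn":[[0,0,0],[0,0,0],[0,0,0],[0,0,0],[0,0,0]],"gripper":[0.3,0.3,0.3,0.3,0.3]}'
python3 -m crank '{"travel":[[3.2,-3.4,0],[6.4,-6.8,0],[9.6,-10.2,0],[11.5,-12.1,0],[11.5,-12.1,-3]],"turn":[[0,0,0],[0,0,0],[0,0,0],[0,0,0],[0,0,0]],"gripper":[0.3,0.3,0.3,0.3,0.3]}'
python3 - <<'E'
from workcell import bot
from h import *
f=bot.grab_frame("wrist");a=f["pixels"][:,:,::-1].copy()
p=bot.observe()["position"];print(p,"axis",proj(f,[p[0],p[1],.12]),proj(f,[.622,.032,.12]))
f=bot.grab_frame("scene")
b=cv2.resize(f["pixels"][210:350,400:540,::-1],None,fx=2.3,fy=2.3,interpolation=cv2.INTER_CUBIC)
a=cv2.resize(a[100:400,100:540],(440,322)); cv2.imwrite("pics/w7.png",np.hstack([a,b]))
E
```

```text
clock: 19.05
position: [0.3791, 0.2877, 0.1684]
tool_rot: [-3.14, -0.002, -3.0]
force: [0.4, 0.7, 0.1]
grip_width: 0.0595
finger_force: 0.0
clock: 19.55
position: [0.5087, 0.1507, 0.2278]
tool_rot: [3.141, 0.001, -3.0]
force: [0.6, 1.4, 0.6]
grip_width: 0.0598
finger_force: 0.0
clock: 20.05
position: [0.6262, 0.0272, 0.1996]
tool_rot: [-3.14, 0.006, -3.005]
force: [-0.3, 0.8, -0.1]
grip_width: 0.0595
finger_force: 0.0
[0.62207385 0.02920346 0.19285714] axis (np.float64(327.36790456642893), np.float64(203.08995356565103)) (np.float64(331.43904813808706), np.float64(203.52354699397122))
```

View pics/w7.png

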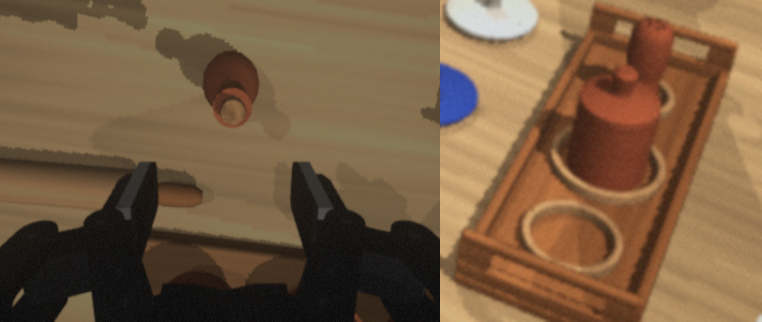

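Cork at (332,204), matching the prediction; shaker stands in the small ring. Grip the neck.

```bash
python3 -m crank '{"travel":[[0,0,-4],[0,0,-8],[0,0,-11.5],[0,0,-12.7],[0,0,-12.7]],"turn":[[0,0,0],[0,0,0],[0,0,0],[0,0,0],[0,0,0]],"gripper":[0.3,0.3,0.3,0.3,0.3]}'
python3 -m crank '{"travel":[[0,0,0],[0,0,0],[0,0,0],[0,0,0],[0,0,0]],"turn":[[0,0,0],[0,0,0],[0,0,0],[0,0,0],[0,0,0]],"gripper":[0.6,1,1,1,1]}' 45
```

```text
clock: 20.65
position: [0.622, 0.0317, 0.07]
tool_rot: [3.141, -0.002, -2.999]
force: [0.1, 0.3, 0.4]
grip_width: 0.06
finger_force: 0.0
clock: 21.15
position: [0.6238, 0.0317, 0.0723]
tool_rot: [3.141, 0.003, -3.0]
force: [-1.2, 1.6, 9.5]
grip_width: 0.0254
finger_force: 43.4
```

Width reads 25 mm where about 21 mm is expected, so a pad is on the shoulder or the lip. Regrip 5 mm higher and compare.

```bash
python3 -m crank '{"travel":[[0,0,0],[0,0,0],[0,0,0.5],[0,0,0.5],[0,0,0.5]],"turn":[[0,0,0],[0,0,0],[0,0,0],[0,0,0],[0,0,0]],"gripper":[0.6,0.5,0.5,0.5,0.5]}'
python3 -m crank '{"travel":[[0,0,0],[0,0,0],[0,0,0],[0,0,0],[0,0,0]],"turn":[[0,0,0],[0,0,0],[0,0,0],[0,0,0],[0,0,0]],"gripper":[0.7,1,1,1,1]}' 45
```

```text
clock: 21.65
position: [0.6227, 0.0313, 0.0755]
tool_rot: [-3.142, 0.0, -3.0]
force: [-0.0, -0.9, 1.2]
grip_width: 0.0425
finger_force: 0.0
clock: 22.15
position: [0.6227, 0.0313, 0.0754]
tool_rot: [3.142, 0.0, -3.0]
force: [-0.0, 0.3, 4.7]
grip_width: 0.0259
finger_force: 43.9
```

```bash
python3 -m crank '{"travel":[[0,0,0],[0,0,0],[0,0,-0.5],[0,0,-0.8],[0,0,-0.8]],"turn":[[0,0,0],[0,0,0],[0,0,0],[0,0,0],[0,0,0]],"gripper":[0.6,0.5,0.5,0.5,0.5]}'
python3 -m crank '{"travel":[[0,0,0],[0,0,0],[0,0,0],[0,0,0],[0,0,0]],"turn":[[0,0,0],[0,0,0],[0,0,0],[0,0,0],[0,0,0]],"gripper":[0.7,1,1,1,1]}' 45
```

```text
clock: 22.65
position: [0.6222, 0.0312, 0.0665]
tool_rot: [-3.142, -0.001, -3.0]
force: [0.5, 0.2, -0.7]
grip_width: 0.0424
finger_force: 0.0
clock: 23.15
position: [0.6226, 0.0312, 0.0675]
tool_rot: [-3.142, 0.0, -3.0]
force: [-1.3, 0.4, 3.6]
grip_width: 0.0255
finger_force: 37.2
```

```bash
python3 -m crank '{"travel":[[0,0,0],[0,0,0],[0,0,0.5],[0,0,0.8],[0,0,0.8]],"turn":[[0,0,0],[0,0,0],[0,0,0],[0,0,0],[0,0,0]],"gripper":[0.6,0.5,0.5,0.5,0.5]}'
python3 -m crank '{"travel":[[0,0,0],[0,0,0],[0,0,0],[0,0,0],[0,0,0]],"turn":[[0,0,0],[0,0,0],[0,0,0],[0,0,0],[0,0,0]],"gripper":[0.7,1,1,1,1]}' 60
python3 -m crank '{"travel":[[0,0,0],[0,0,1],[0,0,2],[0,0,4],[0,0,6]],"turn":[[0,0,0],[0,0,0],[0,0,0],[0,0,0],[0,0,0]],"gripper":[1,1,1,1,1]}'
python3 - <<'E'
from workcell import bot
from h import *
f=bot.grab_frame("wrist");a=f["pixels"][:,:,::-1].copy()
g=bot.grab_frame("scene");q=proj(g,[.622,.032,.1]);u,v=int(q[0]),int(q[1])
b=cv2.resize(g["pixels"][v-70:v+70,u-70:u+70,::-1],None,fx=2.3,fy=2.3,interpolation=cv2.INTER_CUBIC)
cv2.imwrite("pics/w8.png",np.hstack([cv2.resize(a[100:400,100:540],(440,322)),b]))
E
```

```text
clock: 23.65
position: [0.623, 0.0312, 0.076]
tool_rot: [-3.142, 0.001, -3.0]
force: [-0.6, 0.5, -0.6]
grip_width: 0.0431
finger_force: 0.0
clock: 24.15
position: [0.6228, 0.0314, 0.0756]
tool_rot: [3.141, 0.0, -3.0]
force: [-1.4, -0.5, 7.2]
grip_width: 0.0248
finger_force: 58.3
clock: 24.65
position: [0.6225, 0.0312, 0.1365]
tool_rot: [-3.142, -0.0, -3.0]
force: [0.3, 0.5, -1.3]
grip_width: 0.0247
finger_force: 58.9
```

View pics/w8.png

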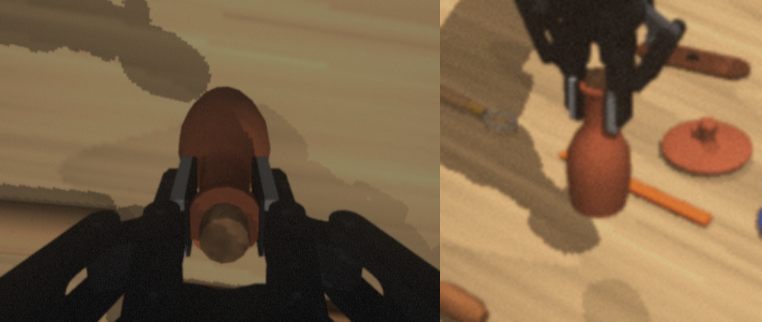

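Cruet held upright by neck and lip. Carry it to the middle ring.

```bash
python3 -m crank '{"travel":[[0,0,4],[0,0,8],[-0.6,3,9],[-1.4,7,9],[-2.2,11,9]],"turn":[[0,0,0],[0,0,0],[0,0,0],[0,0,0],[0,0,0]],"gripper":[1,1,1,1,1]}'
python3 -m crank '{"travel":[[-0.8,4,0],[-1.6,8,0],[-2.4,12,0],[-3,15.3,0],[-3.4,17.3,0]],"turn":[[0,0,0],[0,0,0],[0,0,0],[0,0,0],[0,0,0]],"gripper":[1,1,1,1,1]}'
python3 -m crank '{"travel":[[0,0,-3],[0,0,-6],[0,0,-9],[0,0,-11],[0,0,-12]],"turn":[[0,0,0],[0,0,0],[0,0,0],[0,0,0],[0,0,0]],"gripper":[1,1,1,1,1]}'
python3 -m crank '{"travel":[[0,0,-0.5],[0,0,-1],[0,0,-1.4],[0,0,-1.8],[0,0,-1.9]],"turn":[[0,0,0],[0,0,0],[0,0,0],[0,0,0],[0,0,0]],"gripper":[1,1,1,1,1]}'
python3 -m crank '{"travel":[[0,0,0],[0,0,-0.1],[0,0,-0.1],[0,0,-0.1],[0,0,-0.1]],"turn":[[0,0,0],[0,0,0],[0,0,0],[0,0,0],[0,0,0]],"gripper":[1,1,1,1,1]}'
```

```text
clock: 25.25
position: [0.6002, 0.1423, 0.2256]
tool_rot: [3.141, 0.001, -3.001]
force: [0.3, -0.0, -1.5]
grip_width: 0.0252
finger_force: 59.3
clock: 25.75
position: [0.5652, 0.3174, 0.2248]
tool_rot: [3.141, -0.001, -2.997]
force: [0.2, -0.5, -1.9]
grip_width: 0.025
finger_force: 59.3
clock: 26.25
position: [0.5656, 0.3137, 0.1031]
tool_rot: [-3.14, -0.003, -3.0]
force: [0.4, -0.3, -1.9]
grip_width: 0.0247
finger_force: 59.3
clock: 26.75
position: [0.5666, 0.3143, 0.0862]
tool_rot: [3.142, 0.0, -3.0]
force: [0.2, 0.4, -1.7]
grip_width: 0.0248
finger_force: 59.3
clock: 27.25
position: [0.5669, 0.3143, 0.0857]
tool_rot: [3.141, 0.001, -3.0]
force: [1.2, -0.9, 5.2]
grip_width: 0.0249
finger_force: 59.6
```

Contact at the expected height. Release slowly, rise, and check.

```bash
python3 -m crank '{"travel":[[0,0,0],[0,0,0],[0,0,0],[0,0,0],[0,0,0]],"turn":[[0,0,0],[0,0,0],[0,0,0],[0,0,0],[0,0,0]],"gripper":[0.8,0.6,0.4,0.3,0.3]}'
python3 -m crank '{"travel":[[0,0,3],[0,0,7],[0,0,11],[0,0,14],[0,0,14]],"turn":[[0,0,0],[0,0,0],[0,0,0],[0,0,0],[0,0,0]],"gripper":[0.3,0.3,0.3,0.3,0.3]}'
python3 -m crank '{"travel":[[0.5,-4,0],[1,-8,0],[1.5,-12,0],[2,-16,0],[2.5,-20,0]],"turn":[[0,0,0],[0,0,0],[0,0,0],[0,0,0],[0,0,0]],"gripper":[0.3,0.3,0.3,0.3,0.3]}'
python3 - <<'E'
from workcell import bot
from h import *
t=bot.grab_frame("top");s=bot.grab_frame("scene")
a=cv2.resize(t["pixels"][125:255,165:245,::-1],None,fx=3.2,fy=3.2,interpolation=3)
b=cv2.resize(s["pixels"][150:350,380:540,::-1],(333,416),interpolation=3)
t0=cv2.resize(t["pixels"][110:240,290:440,::-1],None,fx=1.4,fy=1.4,interpolation=3);p=np.zeros((416,210,3),np.uint8);p[:182]=t0
cv2.imwrite("pics/fin.png",np.hstack([a,b,p]))
E
```

```text
clock: 27.75
position: [0.5665, 0.3142, 0.0851]
tool_rot: [-3.141, -0.0, -3.0]
force: [0.3, 0.0, 0.3]
grip_width: 0.0597
finger_force: 0.0
clock: 28.25
position: [0.5681, 0.3151, 0.2297]
tool_rot: [3.139, 0.006, -3.0]
force: [0.2, -0.5, 0.1]
grip_width: 0.0599
finger_force: 0.0
clock: 28.75
position: [0.5914, 0.1127, 0.2248]
tool_rot: [-3.142, -0.0, -3.0]
force: [0.9, -0.2, -0.4]
grip_width: 0.0601
finger_force: 0.0
```

View pics/fin.png

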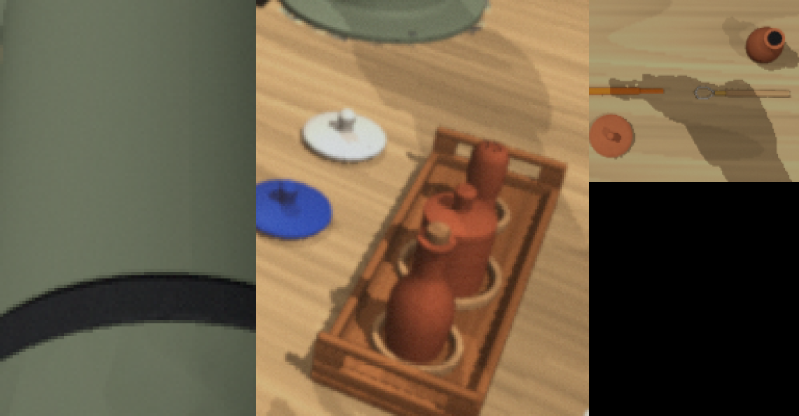

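The final scene view shows all three pots upright in their rings with the lid seated. The vase and big lid are where they started, and the arm is clear.

```bash
python3 -c "
from workcell import bot
print(bot.job_done())"
```

```text
the job is handed in; nothing more can be done
None
```

I handed in the job at about 29 s of the 128 s: shaker, cruet and jar stand upright in their rings with the lid seated, and the vase and big lid were never touched; the judge returned no verdict.

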